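Put the bit rack away, draw the sliding lid shut and latch the case

TASK

Put the bit rack (the low bar with screwdriver bits standing in it) flat into the open front bay of the wooden case and let go of it. Then press down on the ribbed grip pad on top of the case's sliding lid, draw the lid toward the latch until it is fully shut against the front block's rubber strip, swing the latch's wire loop over so that it drops behind the hook on the lid, and push the lever over and down flat so that it clamps. Leave the tape measure, the chisel and the sanding block where they lie.

Things in the scene. Friction and masses are not known exactly. Their poses are not given: they have to be found in the camera images.
- case: Plain wooden case, too heavy to shift, 330 x 150 mm, rails 76 mm high. Origin on the bench under the rear face of the 85 mm long, 65 mm high front block (x -85 to 0) that carries the latch; x points away from the latch. Front bay: x 0 to 133 mm, y -59 to 59 mm, floor 8 mm high; the open lid uncovers its first 105 to 118 mm. The lid slides easily along x under lips at |y| > 60 mm.
- bay (a point): Middle of the uncovered part of the bay's floor, at x 58 mm in the case's frame, 8 mm above the bench.
- lid_front (a point): Middle of the upper front edge of the sliding lid, a loose plywood panel 238 mm long (x), 128 mm wide, 9 mm thick, about 0.35 kg. Axes as the case's. When the lid is shut it comes to point lid_stop; clamped, 2 to 4 mm farther.
- lid_stop (a point): Where the lid's upper front edge comes when the lid is shut: it then meets a springy black rubber strip on the front block's rear face, x 4 mm in the case's frame, 65 mm high. The lid closes along the case's -x axis; the latch presses it 2 to 4 mm into the strip.
- grip_pad: Black ribbed rubber pad fixed on top of the lid, 36 mm (x) by 90 mm (y); origin at the middle of its underside, 48 mm behind the lid's front edge; its top is 2.5 mm higher (67.5 mm above the bench). It grips fingertips well: 4 to 12 N of downward press is enough to draw the lid.
- keeper (a point): Seat in the steel hook (keeper) on the lid, 8 mm behind the lid's front edge, 4 mm above its top: where the loop's cross bar lies when hooked. The hook's 24 mm wide post stands on the front edge, 13 mm high, with a nose pointing backward (+x): the bar drops in behind it and is then drawn forward under the nose.
- lever_pivot (a point): Axis of the lever (along the case's y), at x -39 mm, 81 mm above the bench.
- latch_lever (a joint): Angle of the steel lever: 0 = lying flat over the front block, pointing to the case's -x (clamped); 1.57 = upright; more = leaning to +x. Starts at 1.65 to 1.9, stays where it is left (light friction). Bar 22 mm wide, 7 mm thick, reaching 59 mm from its pivot. A few newtons at its tip take it over centre, then the loop's tension holds it down.
- lever_tip (a point): End of the lever, 55 mm from its pivot, in the middle of its thickness.
- latch_loop (a joint): Angle of the wire loop on the lever: about 0 clamped, 3.85 at the start, where it leans 14 to 28 degrees past upright, away from the lid, on its stop. It swings freely: pushed toward +x past upright it falls onto the lid, its bar 10 to 15 mm behind the hook if the lid is shut. It hangs on pins in the lever, 18 mm from the lever's pivot.
- loop_bar (a point): Middle of the loop's cross bar: steel wire 7 mm thick, 47 mm wide along y over all, 67 mm from the loop's pins. It passes clear of the lever's end, about 20 mm beyond it.
- rack_mid (a point): Bit rack: red bar 34 mm (x) by 88 mm (y) and 14 mm high, with screwdriver bits standing in it to 35 mm (grasp the bar across its 34 mm), 0.09 kg. Point at the middle of the bar, 7 mm above its underside. It lies to the right of the case, nearer or farther than the tape measure.
- tape_rule: Bystander: yellow tape measure, 37 x 87 mm, 64 mm high, origin at its underside.
- sanding_block: Bystander: brown sanding block, 66 x 117 x 32 mm.
- chisel: Bystander: bench chisel with ash handle, 263 mm long, 30 mm thick, lying to the left of the case; origin at its middle.

How it is judged (in metres and radians):
On the way, in this order (a step that is already met when the one before it is completed fails the run):
1. the bit rack lies flat on the bay's floor, let go (x of rack_mid in the frame of case between 0.01 and 0.123 m and y of rack_mid in the frame of case between -0.05 and 0.05 m and z of rack_mid in the frame of case below 0.022 m and angle between rack_mid's own z axis and vertical below 0.15 rad and contact force between the fingers and bit_rack below 0.3 N), for 0.2 s.
2. the lid is on its way, drawn by the fingers pressing on its grip pad (contact force between the fingers and grip_pad above 1.5 N and x of lid_front in the frame of case between 0.008 and 0.085 m), for 0.05 s.
3. the lid is shut against the rubber strip of the front block (x of lid_front in the frame of case below 0.0065 m), for 0.2 s.
4. the loop's cross bar lies behind the hook on the lid (x of loop_bar in the frame of keeper between -0.002 and 0.03 m and z of loop_bar in the frame of keeper below 0.006 m), for 0.2 s.
5. the lever is down flat and the loop pulls on the lid (value of joint latch_lever below 0.12 rad and contact force between latch_loop and lid above 6 N), for 0.2 s.
At the end, for the whole second after the job is handed in: The bit rack lies flat in the case's front bay, the lid is pressed into the rubber strip (its edge within 3 mm of the front block), the loop's bar sits in the hook, and the lever is down flat (under 0.12 rad) with the loop pulling on the lid by over 6 N (all of step 5 and x of rack_mid in the frame of case between 0.01 and 0.123 m and y of rack_mid in the frame of case between -0.05 and 0.05 m and z of rack_mid in the frame of case below 0.022 m and angle between rack_mid's own z axis and vertical below 0.15 rad and x of lid_front in the frame of case below 0.003 m and x of loop_bar in the frame of keeper between -0.002 and 0.006 m and z of loop_bar in the frame of keeper below 0.006 m and linear speed of bit_rack below 0.02 m/s); the robot touches nothing.
It fails at once if the tape measure is moved by more than 30 mm (distance of tape_rule from where it was at the start of the episode above 0.03 m).
It fails at once if the chisel is moved by more than 30 mm (distance of chisel from where it was at the start of the episode above 0.03 m).
It fails at once if the sanding block is moved by more than 30 mm (distance of sanding_block from where it was at the start of the episode above 0.03 m).
It also fails if it takes over 67 s, if anything falls off the work surface, if the arm or the gripper's body presses on something with over 40 N, if the wrist force passes 120 N, or if a joint passes its speed limit or range.

ROBOT

A 6-joint arm with a two-finger parallel gripper is mounted at the origin on a cart in front of the work surface, level with it; the furniture and walls round the work are solid. World frame = base frame: x ahead of the robot, y to its left, z up, the work surface at z = 0. Lengths are in m, angles in degrees, forces in N, time in s.
With the tool pointing down it reaches from about 0.4 to 0.825 m from the base axis. Payload 7 kg.
Tool frame: the origin (TCP) lies midway between the tips of the shut fingers; the grasp point (between the pads) lies ctrl.tcp_to_grasp behind it (ctrl.tcp_to_grasp is the distance from the TCP to the grasp point, in m); z points along the fingers, y is the line along which they close (so a half turn about z gives the same grasp; the last joint's range is limited). The gripper opens to 88 mm and grips with 3 to 60 N. Pads are 19 mm wide; open, the fingers measure 130 mm over their backs; the gripper's body (78 mm by 193 mm) begins 47 mm behind the grasp point.
Start: joints at [-60.556, 20.546, 0.682, 0, -70.136, -16.507], TCP at [0.151, -0.658, 0.227] pointing down, gripper open.
Joint ranges: [-176.03, 176.03], [-82.01, 121.73], [-58.28, 71.71], [-173.87, 95.51], [-174.79, -0.11], [-173.66, 173.66]. Speed limits (degrees/s): [136.94, 136.94, 172.46, 180, 180, 180].

INTERFACE

Orientations are given as [roll, pitch, yaw] about the fixed x, y, z axes, in that order (R = Rz(yaw) Ry(pitch) Rx(roll)).
In Python, from plant import ctrl, imaging, close_job gives the robot as it stands.
- The arm moves only by the shell command python3 -m crank 'ROWS'. ROWS is JSON, a list of rows, each a list of 3 entries, a list of its own where there are three numbers: the shift along the world's x, y, z in m, then the turn, a rotation vector about the world's x, y, z in degrees, then the opening, from -1 (shut) to 1 (fully open), so that 0 is half open. A call has 1 to 12 rows; each row shifts and turns the commanded pose from where the row before left it; what a row does not reach is not made up. A row lasts 1/10 s, in which the tool goes at most 50 mm and 8.59 degrees, less where a joint would pass 70% of its speed; a pose out of reach is approached as far as the arm can. A call is refused whole if a number of a shift passes 0.05 or a number of a turn 8.59, either way. A call with a gripper value outside its range is refused whole. The fingers move at their own pace and stop on an object; the grip force is fixed at half the most. Time passes only in rows, so rows that do not move let the fingers close. It gives the time, the measured TCP pose, the force, the opening and the grip force at its end, in the units of the state.
- ctrl.get_obs(): the state, without advancing time (a new reading comes with each control period).
- imaging.snapshot(name): name is "scene" or "side" or "wrist"; returns (picture, depth): 480x640x3 uint8, blue, green, red; 480x640 float32, m along the optical axis (not along the pixel's ray), 0 where there is no reading.
- imaging.camera_model(name): a dict with "mtx" (3x3 intrinsics, pixels), "R" (3x3) and "t" (3): a world point X has camera coordinates R X + t. Camera axes: x right, y down, z forward; pixel columns grow to the right and rows downward; lengths in m; the calibration is good to about 2 mm. A picture is of the moment at which its call begins: read the wrist's pose just before it. camera_model takes no time and is no camera call; for the wrist camera it gives the pose at the moment of the call.
- close_job(): hands the job in; it is judged then, once.
The state is a dict: "clock": time; "joint_pos": joint angles; "qvel": joint speeds; "tau": joint torques, N m; "tool_pos": TCP position; "orientation": TCP orientation; "force": force on the tool from outside, world axes, zero at the start; "moment": the same for the moment, N m; "opening": finger opening in m; "gripper_force": force on a finger pad.
Only numpy, scipy, OpenCV 4.12 (cv2) and the standard library are available. Lean on these libraries where they do the work, as an engineer would, in place of code of your own. Each camera call takes 0.05 s, during which the arm holds its last target. There are 200 camera calls.

## Working session

There is one attempt and no reset: what is moved stays moved. The work goes in short steps, Python scripts to look and compute and a shell command to move; the robot and the scene stay as the last step left them, time stands still between calls to the robot, and variables do not carry over. Pictures are saved under pics/ and viewed, at most 10 in all, crops included, and the job is handed in when it is done.

```bash
ls; mkdir -p pics; python3 - <<'E'
from plant import ctrl, imaging
import cv2,numpy as np
print(ctrl.get_obs(), ctrl.tcp_to_grasp)
for n in("scene","side"):
    p,d=imaging.snapshot(n);cv2.imwrite(f"pics/{n}0.png",p);np.save(f"pics/{n}0.npy",d)
    c=imaging.camera_model(n);print(n,c)
    np.savez(f"pics/{n}cam.npz",**{k:np.array(c[k]) for k in("mtx","R","t")})
E
```

```text
pics
{'clock': 0.0, 'joint_pos': array([-6.05561699e+01,  2.05917208e+01,  6.34401224e-01, -2.19148774e-02,
       -7.01370810e+01, -1.65103131e+01]), 'qvel': array([-0.00127867, -0.00492756,  0.08419102,  0.11729866,  0.12247962,
       -0.05480067]), 'tau': array([ 8.24567924e-04, -5.82715130e+01,  2.93059623e+01,  6.99720874e+00,
        6.83120350e-03, -2.33952396e-04]), 'tool_pos': array([ 0.15098917, -0.65738563,  0.2256186 ]), 'orientation': array([ 1.79903636e+02, -7.07836184e-03, -1.67073940e+02]), 'force': array([ 0.37595497, -0.1587105 ,  0.46599712]), 'moment': array([0.04018417, 0.01201584, 0.01093965]), 'gripper_force': 0.0, 'opening': 0.08777507589865105} 0.0188
scene {'mtx': array([[526.26372954,   0.        , 317.8756591 ],
       [  0.        , 526.26372954, 229.53159803],
       [  0.        ,   0.        ,   1.        ]]), 'R': array([[ 0.67581463, -0.73706529,  0.00305682],
       [-0.44339538, -0.40985483, -0.79713208],
       [ 0.58879124,  0.53735814, -0.60379724]]), 't': array([-0.38504888,  0.30734734,  0.83888992])}
side {'mtx': array([[483.02535651,   0.        , 321.72898099],
       [  0.        , 483.02535651, 244.02413833],
       [  0.        ,   0.        ,   1.        ]]), 'R': array([[-0.99575735, -0.09184947, -0.00556516],
       [-0.04922247,  0.58277703, -0.81113999],
       [ 0.07774603, -0.80742468, -0.58482557]]), 't': array([0.56205818, 0.10077022, 0.9209119 ])}
```

View pics/scene0.png

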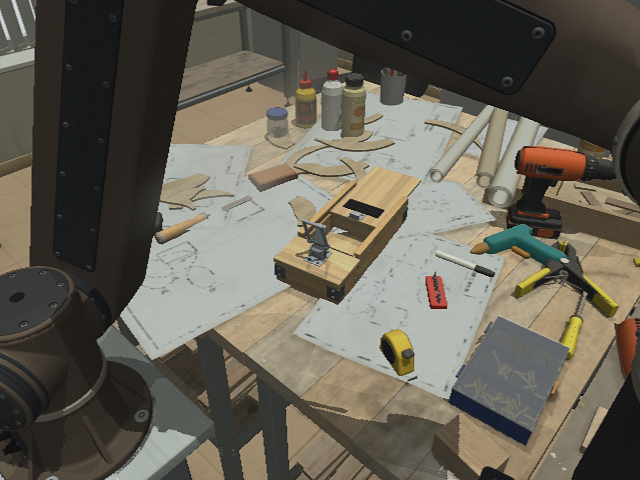

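View pics/side0.png

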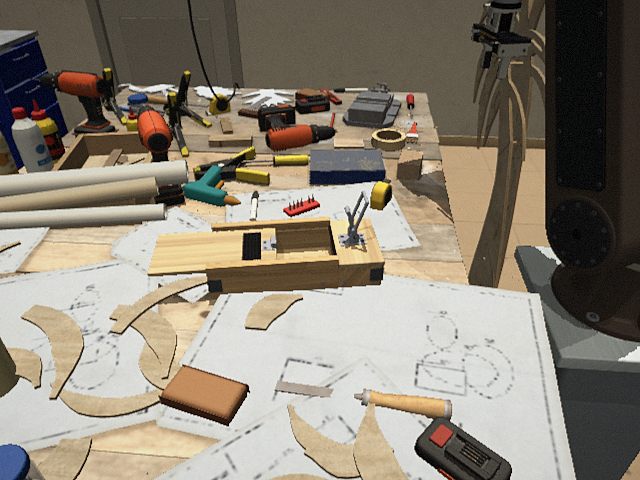

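Scene: the case spans about (275,260) to (420,175), the rack is at (436,292) and the tape at (397,352). Side: the case is at (150–383, 220–290), the rack at (301,206). I'll enlarge both.

```bash
python3 - <<'E'
import cv2
p=cv2.imread("pics/scene0.png")[160:310,265:465];cv2.imwrite("pics/c1.png",cv2.resize(p,None,fx=4,fy=4,interpolation=cv2.INTER_CUBIC))
p=cv2.imread("pics/side0.png")[175:297,145:405];cv2.imwrite("pics/c2.png",cv2.resize(p,None,fx=3,fy=3,interpolation=cv2.INTER_CUBIC))
E
```

```text
(no output)
```

View pics/c1.png

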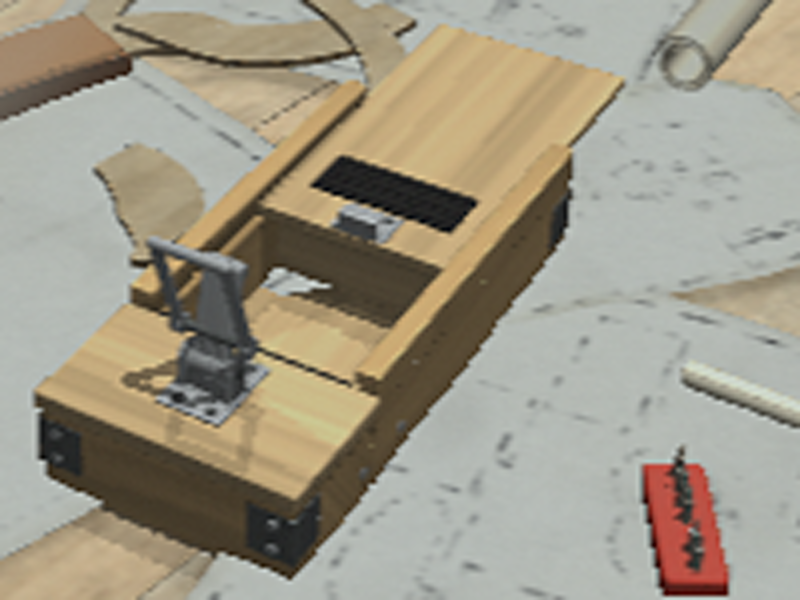

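View pics/c2.png

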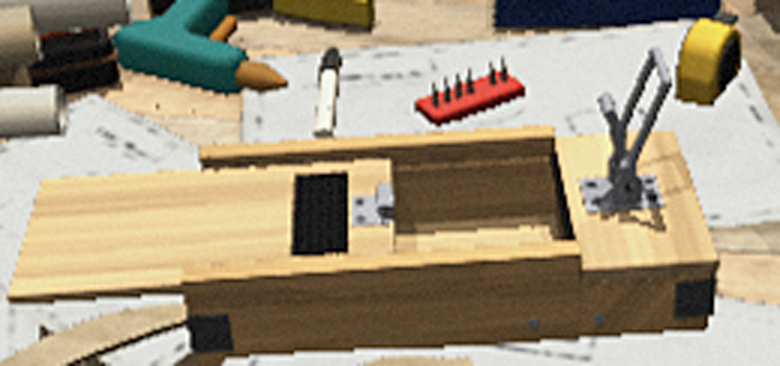

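The scene crop shows the front block's top corners at (37,398), (298,500) and (378,400). The rack's top is (645,465), (707,464), (727,580), (663,585). In the side crop the block's corners are about (675,132), (717,262) and (580,270). I'll turn these into positions.

```bash
cat > geo.py <<'E'
import numpy as np
def ray(cam,uv,z):
    K,R,t=cam["mtx"],cam["R"],cam["t"]
    d=R.T@np.linalg.solve(K,[uv[0],uv[1],1]);o=-R.T@t
    return o+d*(z-o[2])/d[2]
E
python3 - <<'E'
from geo import *
np.set_printoptions(precision=4,suppress=True)
s=np.load("pics/scenecam.npz");w=np.load("pics/sidecam.npz")
A=lambda u,v,z:ray(s,(u/4+265,v/4+160),z)
B=lambda u,v,z:ray(w,(u/3+145,v/3+175),z)
for n,u,v,z in[("blk FL",37,398,.065),("FR",298,500,.065),("RR",378,400,.065),("lidfrontL",263,208,.065),("lidfrontR",440,268,.065),("lid rearR",622,80,.065),("lid rearL",442,25,.065),("padFL",310,185,.0675),("padFR",448,231,.0675),("padRR",477,203,.0675),("padRL",342,156,.0675),("rack",645,465,.014),("rack",707,464,.014),("rack",727,580,.014),("rack",663,585,.014),("rail RR",570,148,.076)]: print(n,A(u,v,z))
print("side")
for n,u,v,z in[("blk FR",675,132,.065),("FL",717,262,.065),("RL",580,270,.065),("lidfR",393,158,.065),("lidfL",393,250,.065),("lidrL",10,298,.065),("lidrR",42,178,.065),("padFR",347,172,.0675),("padFL",347,253,.0675),("padRR",293,174,.0675),("padRL",293,254,.0675),("rack",415,100,.014),("r",432,115,.014),("r",524,87,.014),("r",510,73,.014)]: print(n,B(u,v,z))
# depth of lever/loop
d=np.load("pics/scene0.npy")
def P(u,v):
    u=int(u/4+265);v=int(v/4+160);z=d[v,u]
    return s["R"].T@(np.linalg.solve(s["mtx"],[u,v,1])*z-s["t"])
for n,u,v in[("bar",158,243),("bar",195,254),("bar",235,268),("levertip?",212,258),("lever",222,300)]: print(n,P(u,v))
E
```

```text
blk FL [0.44   0.0004 0.065 ]
FR [ 0.4724 -0.1447  0.065 ]
RR [ 0.5552 -0.1267  0.065 ]
lidfrontL [0.6414 0.0264 0.065 ]
lidfrontR [ 0.6644 -0.0818  0.065 ]
lid rearR [ 0.8951 -0.0459  0.065 ]
lid rearL [0.8727 0.0768 0.065 ]
padFL [0.6741 0.0194 0.0675]
padFR [ 0.6919 -0.066   0.0675]
padRR [ 0.7247 -0.0616  0.0675]
padRL [0.7095 0.025  0.0675]
rack [ 0.6573 -0.2259  0.014 ]
rack [ 0.6799 -0.2492  0.014 ]
rack [ 0.6138 -0.3017  0.014 ]
rack [ 0.5897 -0.2805  0.014 ]
rail RR [ 0.7958 -0.0746  0.076 ]
side
blk FR [ 0.4733 -0.1338  0.065 ]
FL [0.4455 0.0141 0.065 ]
RL [0.5303 0.0294 0.065 ]
lidfR [ 0.6672 -0.0844  0.065 ]
lidfL [0.6496 0.0191 0.065 ]
lidrL [0.8738 0.0862 0.065 ]
lidrR [ 0.9012 -0.0403  0.065 ]
padFR [ 0.6948 -0.0612  0.0675]
padFL [0.6772 0.0278 0.0675]
padRR [ 0.7308 -0.0557  0.0675]
padRL [0.7109 0.0317 0.0675]
rack [ 0.6796 -0.2434  0.014 ]
r [ 0.6627 -0.2221  0.014 ]
r [ 0.5944 -0.2706  0.014 ]
r [ 0.608  -0.2919  0.014 ]
bar [ 0.4816 -0.0444  0.1633]
bar [ 0.4849 -0.0647  0.1645]
bar [ 0.5173 -0.0611  0.1354]
levertip? [ 0.4889 -0.0737  0.1645]
lever [ 0.5124 -0.0578  0.1167]
```

```bash
python3 -m crank '[[[0.02,0.015,0],[0,0,2],1],[[0.04,0.033,0],[0,0,2],1],[[0.04,0.033,0],[0,0,2],1],[[0.04,0.033,0],[0,0,2],1],[[0.04,0.033,0],[0,0,2],1],[[0.04,0.033,0],[0,0,2],1],[[0.04,0.033,0],[0,0,2],1],[[0.04,0.033,0],[0,0,2],1],[[0.04,0.033,0],[0,0,2],1],[[0.04,0.033,0],[0,0,2],1],[[0.04,0.033,0],[0,0,2],1],[[0.02,0.015,0],[0,0,2],1]]'; python3 -m crank '[[[0.025,0.02,0],[0,0,0],1],[[0.02,0.016,0],[0,0,0],1],[[0,0,0],[0,0,0],1],[[0,0,0],[0,0,0],1]]'
python3 - <<'E'
from plant import ctrl, imaging
import cv2,numpy as np
o=ctrl.get_obs();print(o["tool_pos"],o["orientation"],o["joint_pos"])
c=imaging.camera_model("wrist");p,d=imaging.snapshot("wrist");cv2.imwrite("pics/w1.png",p);np.save("pics/w1.npy",d)
np.savez("pics/w1cam.npz",**{k:np.array(c[k]) for k in("mtx","R","t")})
print(-c["R"].T@c["t"])
E
```

```text
clock: 1.3
tool_pos: [0.5792, -0.3068, 0.2259]
orientation: [180.0, -0.0, -142.8]
force: [-0.6, -0.0, 1.0]
opening: 0.0878
gripper_force: 0.0
clock: 1.7
tool_pos: [0.6219, -0.2732, 0.2259]
orientation: [180.0, -0.0, -143.0]
force: [0.0, 0.4, 0.0]
opening: 0.0878
gripper_force: 0.0
[ 0.62188848 -0.27322644  0.22591785] [ 1.79951343e+02 -4.19771932e-02 -1.43025082e+02] [-7.32006022e+00  2.10061579e+01  1.28457564e+00 -5.85252502e-03
 -7.03424428e+01 -4.57030680e+01]
[ 0.55932085 -0.32002291  0.3846001 ]
```

View pics/w1.png

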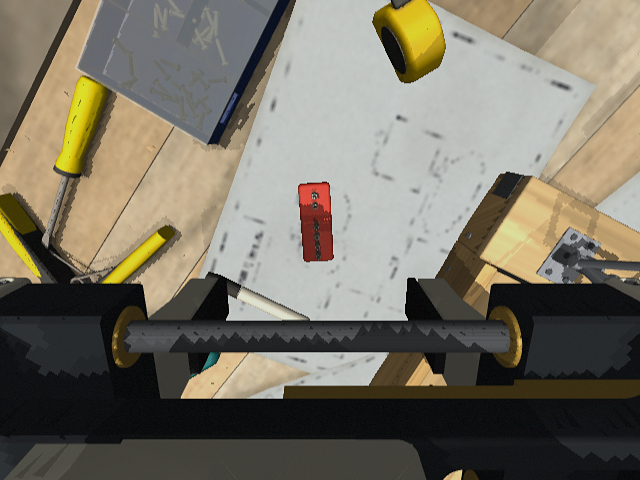

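The wrist view shows the rack's top with corners about (299,184), (328,182), (333,259) and (305,261), and nothing close around it.

```bash
python3 - <<'E'
from geo import *
import cv2
w=np.load("pics/w1cam.npz")
P=np.array([ray(w,p,.014) for p in[(299,184),(328,182),(333,259),(305,261)]]);print(P,P.mean(0))
im=cv2.imread("pics/w1.png").astype(int)
m=((im[...,2]>120)&(im[...,1]<70)&(im[...,0]<80)).astype(np.uint8);m[:,:280]=0;m[:,350:]=0;m[280:]=0
pts=cv2.findNonZero(m)[:,0]
Q=np.array([ray(w,p,.014)[:2] for p in pts]);r=cv2.minAreaRect((Q*1000).astype(np.float32));print(r)
E
```

```text
[[ 0.61395518 -0.30169772  0.014     ]
 [ 0.59398104 -0.27863311  0.014     ]
 [ 0.65887328 -0.22179859  0.014     ]
 [ 0.67962672 -0.24542074  0.014     ]] [ 0.63660906 -0.26188754  0.014     ]
((636.901123046875, -262.2738037109375), (85.54325866699219, 32.85298156738281), 40.76301574707031)
```

```bash
python3 -m crank '[[[0.0075,0.0056,-0.02],[0,0,1.5],1],[[0.0075,0.0056,-0.035],[0,0,2],1],[[0,0,-0.035],[0,0,0],1],[[0,0,-0.035],[0,0,0],1],[[0,0,-0.035],[0,0,0],1],[[0,0,-0.025],[0,0,0],1],[[0,0,-0.015],[0,0,0],1],[[0,0,-0.012],[0,0,0],1],[[0,0,-0.01],[0,0,0],1],[[0,0,0],[0,0,0],1],[[0,0,0],[0,0,0],-1],[[0,0,0],[0,0,0],-1]]';  python3 -m crank '[[[0,0,0],[0,0,0],-1],[[0,0,0],[0,0,0],-1],[[0,0,0],[0,0,0],-1],[[0,0,0],[0,0,0],-1],[[0,0,0],[0,0,0],-1]]'
```

```text
clock: 2.95
tool_pos: [0.6376, -0.2626, 0.0058]
orientation: [-179.9, 0.1, -139.5]
force: [-0.1, -0.2, -0.7]
opening: 0.0768
gripper_force: 0.0
clock: 3.45
tool_pos: [0.6368, -0.2624, 0.0046]
orientation: [-180.0, 0.0, -139.6]
force: [0.3, 0.0, -0.7]
opening: 0.0374
gripper_force: 0.0
```

```bash
python3 -m crank '[[[0,0,0],[0,0,0],-1],[[0,0,0],[0,0,0],-1],[[0,0,0.01],[0,0,0],-1],[[0,0,0.025],[0,0,0],-1],[[0,0,0.035],[0,0,0],-1],[[0,0,0.04],[0,0,0],-1],[[0,0,0.04],[0,0,0],-1],[[0,0,0.035],[0,0,0],-1],[[0,0,0.025],[0,0,0],-1],[[0,0,0.01],[0,0,0],-1]]'; python3 -m crank '[[[-0.0025,0.015,0],[0,0,-2.8],-1],[[-0.005,0.03,0],[0,0,-4],-1],[[-0.005,0.03,0],[0,0,-4],-1],[[-0.0055,0.03,0],[0,0,-4],-1],[[-0.0055,0.035,0],[0,0,-4],-1],[[-0.0055,0.035,0],[0,0,-4],-1],[[-0.005,0.03,0],[0,0,-4],-1],[[-0.0035,0.02,0],[0,0,-2],-1],[[0,0,0],[0,0,0],-1],[[0,0,0],[0,0,0],-1]]'
python3 - <<'E'
from plant import ctrl, imaging
import cv2,numpy as np
o=ctrl.get_obs();print(o["tool_pos"],o["orientation"],o["joint_pos"])
c=imaging.camera_model("wrist");p,d=imaging.snapshot("wrist");cv2.imwrite("pics/w2.png",p);np.save("pics/w2.npy",d)
np.savez("pics/w2cam.npz",**{k:np.array(c[k]) for k in("mtx","R","t")})
print(-c["R"].T@c["t"])
E
```

```text
clock: 4.45
tool_pos: [0.6377, -0.2629, 0.2287]
orientation: [-179.8, 0.2, -139.6]
force: [-0.1, 0.4, -0.3]
opening: 0.0336
gripper_force: 30.0
clock: 5.45
tool_pos: [0.5988, -0.0371, 0.224]
orientation: [180.0, -0.1, -168.3]
force: [0.6, -0.8, -1.2]
opening: 0.0336
gripper_force: 30.0
[ 0.59884623 -0.03711906  0.22395677] [ 1.79994201e+02 -6.49830838e-02 -1.68267807e+02] [ 1.50896304e+01  1.36816575e+01 -9.33941749e+00 -1.04203204e-02
 -6.70434572e+01 -9.33533707e+01]
[ 0.52222078 -0.05278091  0.38268662]
```

View pics/w2.png

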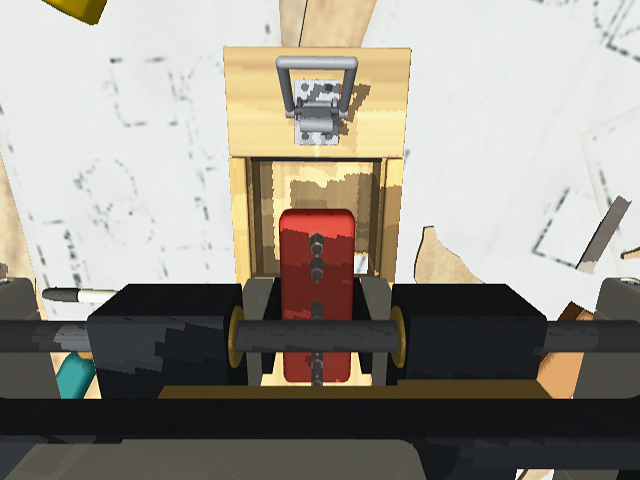

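The rack is held, aligned with the bay. Block top corners are (224,48), (411,47), (229,157) and (404,157); the loop's bar runs along (277–357, 62).

```bash
python3 - <<'E'
from geo import *
w=np.load("pics/w2cam.npz")
P=[ray(w,p,.065) for p in[(224,48),(411,47),(229.5,157),(404,157)]];print(np.array(P))
f=(P[0]+P[1])/2;r=(P[2]+P[3])/2
print(f,r,np.degrees(np.arctan2(*(r-f)[1::-1])),np.linalg.norm(r-f))
for a,b in((0,1),(2,3)):
    v=P[b]-P[a];print(np.linalg.norm(v),np.degrees(np.arctan2(v[1],v[0]))-90)
d=np.load("pics/w2.npy")
def D(u,v): return w["R"].T@(np.linalg.solve(w["mtx"],[u,v,1])*d[v,u]-w["t"])
for p in [(300,62),(317,62),(340,62),(317,118),(317,125),(240,100),(390,100),(317,140)]: print(p,D(*p))
E
```

```text
[[ 0.47531683 -0.13896158  0.065     ]
 [ 0.44384768  0.00920326  0.065     ]
 [ 0.56026905 -0.12307073  0.065     ]
 [ 0.5290679   0.0274443   0.065     ]]
[ 0.45958225 -0.06487916  0.065     ] [ 0.54466847 -0.04781322  0.065     ] 11.341459647825548 0.08678082204280381
0.15146989142161071 11.991022903288794
0.15371495753904066 11.711310162715677
(300, 62) [ 0.48856854 -0.0691214   0.16573716]
(317, 62) [ 0.4868037  -0.05978207  0.16674327]
(340, 62) [ 0.4839949  -0.04721816  0.1655511 ]
(317, 118) [ 0.51486015 -0.05390422  0.13683512]
(317, 125) [ 0.51920288 -0.05300475  0.13847067]
(240, 100) [ 0.51183458 -0.12039275  0.06633229]
(390, 100) [0.48614588 0.00304801 0.06510095]
(317, 140) [ 0.53042566 -0.05055496  0.06676865]
```

```bash
python3 -m crank '[[[0.001,0.001,-0.015],[0,0,0],-1],[[0,0,-0.03],[0,0,0],-1],[[0,0,-0.04],[0,0,0],-1],[[0,0,-0.035],[0,0,0],-1],[[0,0,-0.03],[0,0,0],-1],[[0,0,-0.02],[0,0,0],-1],[[0,0,-0.01],[0,0,0],-1],[[0,0,0],[0,0,0],-1],[[0,0,0],[0,0,0],-1]]'; python3 -m crank '[[[0,0,-0.01],[0,0,0],-1],[[0,0,-0.01],[0,0,0],-1],[[0,0,-0.007],[0,0,0],-1],[[0,0,0],[0,0,0],-1],[[0,0,0],[0,0,0],-1]]'
```

```text
clock: 6.4
tool_pos: [0.6009, -0.0369, 0.0453]
orientation: [-180.0, 0.0, -168.4]
force: [1.4, 0.0, -1.9]
opening: 0.0338
gripper_force: 30.0
clock: 6.9
tool_pos: [0.6002, -0.0365, 0.0173]
orientation: [-180.0, -0.0, -168.4]
force: [0.7, 0.6, -1.5]
opening: 0.0336
gripper_force: 30.0
```

```bash
python3 -m crank '[[[0,0,-0.002],[0,0,0],-1],[[0,0,0],[0,0,0],-1],[[0,0,0],[0,0,0],0.1],[[0,0,0],[0,0,0],0.1],[[0,0,0],[0,0,0],0.1],[[0,0,0],[0,0,0],0.1],[[0,0,0],[0,0,0],0.1],[[0,0,0],[0,0,0],0.1]]'; python3 -m crank '[[[0,0,0.01],[0,0,0],0.1],[[0,0,0.015],[0,0,0],0.1],[[0,0,0.025],[0,0,0],0.1],[[0,0,0.035],[0,0,0],-1],[[0,0,0.04],[0,0,0],-1],[[0,0,0.04],[0,0,0],-1],[[0,0,0.035],[0,0,0],-1],[[0,0,0.02],[0,0,0],-1],[[0,0,0],[0,0,0],-1],[[0,0,0],[0,0,0],-1]]'
python3 - <<'E'
from plant import ctrl, imaging
import cv2,numpy as np
o=ctrl.get_obs();print(o["tool_pos"],o["orientation"],o["joint_pos"])
p,d=imaging.snapshot("side");q,_=imaging.snapshot("wrist")
a=cv2.resize(p[165:300,145:405],None,fx=2,fy=2,interpolation=cv2.INTER_CUBIC)
b=q[0:400,120:520];b=cv2.resize(b,(270,270));
cv2.imwrite("pics/w3.png",np.hstack([a,b]))
E
```

```text
clock: 7.7
tool_pos: [0.6003, -0.0365, 0.0156]
orientation: [-180.0, 0.0, -168.4]
force: [0.2, -0.0, 0.6]
opening: 0.048
gripper_force: 0.0
clock: 8.7
tool_pos: [0.6002, -0.0364, 0.2364]
orientation: [180.0, 0.1, -168.4]
force: [0.3, 0.3, -0.9]
opening: 0.0015
gripper_force: 0.0
[ 0.60015066 -0.03638993  0.23642897] [ 1.79977615e+02  8.28032656e-02 -1.68371723e+02] [ 1.51211537e+01  1.32587607e+01 -8.23146558e+00 -1.86023963e-02
 -6.84257615e+01 -9.34860327e+01]
```

View pics/w3.png

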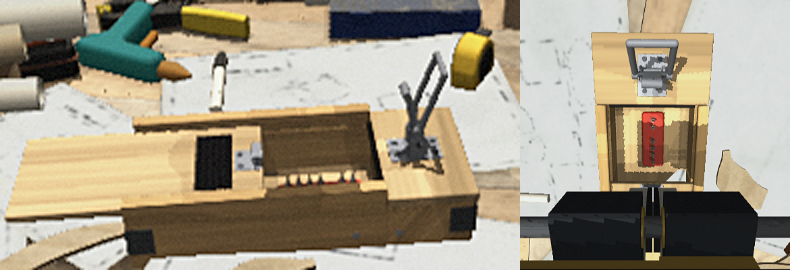

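The rack lies flat in the bay, at about (652,140) in the composite. Next I go to the pad, slightly behind its middle.

```bash
python3 -m crank '[[[0.02,0.004,0],[0,0,0],-1],[[0.035,0.0075,-0.01],[0,0,0],-1],[[0.035,0.0075,-0.03],[0,0,0],-1],[[0.021,0.004,-0.035],[0,0,0],-1],[[0,0,-0.035],[0,0,0],-1],[[0,0,-0.025],[0,0,0],-1],[[0,0,-0.015],[0,0,0],-1],[[0,0,-0.007],[0,0,0],-1],[[0,0,0],[0,0,0],-1],[[0,0,0],[0,0,0],-1]]'; python3 -m crank '[[[0,0,-0.004],[0,0,0],-1],[[0,0,-0.003],[0,0,0],-1],[[0,0,0],[0,0,0],-1],[[0,0,0],[0,0,0],-1]]'
```

```text
clock: 9.8
tool_pos: [0.7121, -0.0134, 0.08]
orientation: [-180.0, 0.1, -168.3]
force: [-0.1, 0.1, 0.3]
opening: 0.0005
gripper_force: 0.0
clock: 10.2
tool_pos: [0.7113, -0.0135, 0.0718]
orientation: [-180.0, 0.0, -168.4]
force: [1.0, -0.5, 0.4]
opening: 0.0004
gripper_force: 0.0
```

```bash
python3 -m crank '[[[0,0,-0.002],[0,0,0],-1],[[0,0,-0.002],[0,0,0],-1],[[0,0,0],[0,0,0],-1],[[0,0,0],[0,0,0],-1]]'; python3 -m crank '[[[0,0,-0.001],[0,0,0],-1],[[0,0,0],[0,0,0],-1],[[0,0,0],[0,0,0],-1]]'
```

```text
clock: 10.6
tool_pos: [0.7114, -0.0134, 0.0679]
orientation: [-180.0, 0.0, -168.4]
force: [-0.5, 0.2, 4.5]
opening: 0.0008
gripper_force: 1.8
clock: 10.9
tool_pos: [0.7115, -0.0134, 0.0679]
orientation: [-180.0, 0.0, -168.3]
force: [-3.9, 0.9, 8.7]
opening: 0.0003
gripper_force: 4.7
```

```bash
python3 -m crank '[[[-0.0049,-0.001,0],[0,0,0],-1],[[-0.0098,-0.002,0],[0,0,0],-1],[[-0.0098,-0.002,0],[0,0,0],-1],[[-0.0098,-0.002,0],[0,0,0],-1],[[-0.0049,-0.001,0],[0,0,0],-1]]'
```

```text
clock: 11.4
tool_pos: [0.6731, -0.0214, 0.0679]
orientation: [-180.0, 0.2, -168.3]
force: [2.6, 0.8, 5.5]
opening: 0.0003
gripper_force: 2.5
```

```bash
python3 -m crank '[[[-0.0098,-0.002,-0.0003],[0,0,0],-1],[[-0.0098,-0.002,-0.0003],[0,0,0],-1],[[-0.0098,-0.002,0],[0,0,0],-1],[[-0.0098,-0.002,0],[0,0,0],-1],[[-0.0098,-0.002,0],[0,0,0],-1],[[-0.0049,-0.001,0],[0,0,0],-1],[[-0.0049,-0.001,0],[0,0,0],-1],[[0,0,0],[0,0,0],-1]]'
```

```text
clock: 12.2
tool_pos: [0.615, -0.0332, 0.0678]
orientation: [-180.0, 0.3, -168.3]
force: [1.7, 0.4, 10.2]
opening: 0.0002
gripper_force: 5.2
```

```bash
python3 - <<'E'
from plant import ctrl, imaging
import cv2,numpy as np
from geo import *
p,d=imaging.snapshot("side");np.save("pics/s4.npy",d)
cv2.imwrite("pics/s4.png",cv2.resize(p[120:320,145:405],None,fx=3,fy=3,interpolation=cv2.INTER_CUBIC))
E
```

```text
(no output)
```

View pics/s4.png

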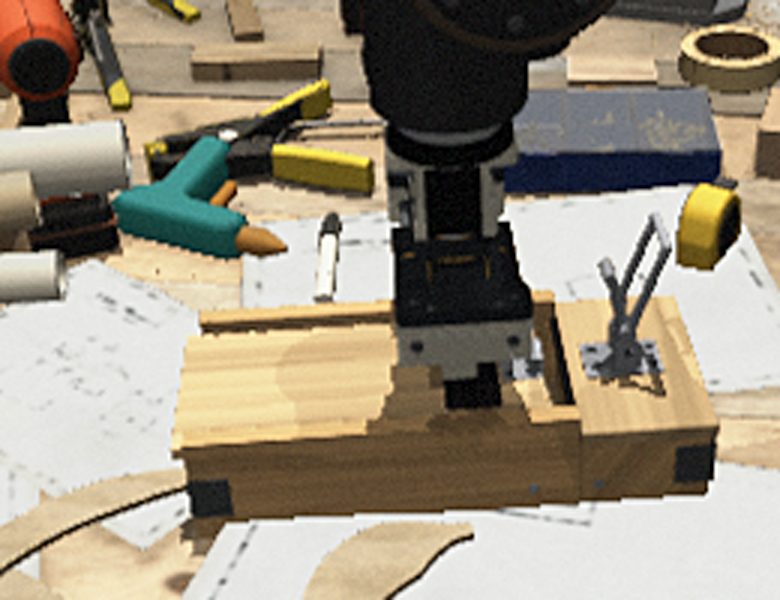

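The lid follows the fingers; a gap of about 15 mm remains at (520–580, 400). I continue slowly.

```bash
python3 -m crank '[[[-0.0049,-0.001,0],[0,0,0],-1],[[-0.0039,-0.0008,0],[0,0,0],-1],[[0,0,0],[0,0,0],-1]]'; python3 -m crank '[[[-0.002,-0.0004,0],[0,0,0],-1],[[0,0,0],[0,0,0],-1]]';python3 -m crank '[[[-0.002,-0.0004,0],[0,0,0],-1],[[0,0,0],[0,0,0],-1]]'
```

```text
clock: 12.55
tool_pos: [0.6066, -0.035, 0.0678]
orientation: [-180.0, 0.3, -168.3]
force: [3.2, 1.3, 9.0]
opening: 0.0003
gripper_force: 4.9
clock: 12.75
tool_pos: [0.605, -0.0353, 0.0678]
orientation: [-180.0, 0.3, -168.3]
force: [4.0, 1.7, 9.3]
opening: 0.0005
gripper_force: 4.5
clock: 12.95
tool_pos: [0.6031, -0.0356, 0.0678]
orientation: [-180.0, 0.3, -168.3]
force: [3.8, 1.1, 9.0]
opening: 0.0001
gripper_force: 4.4
```

```bash
python3 -m crank '[[[-0.002,-0.0004,0],[0,0,0],-1],[[0,0,0],[0,0,0],-1]]';python3 -m crank '[[[-0.002,-0.0004,0],[0,0,0],-1],[[0,0,0],[0,0,0],-1]]';python3 -m crank '[[[-0.002,-0.0004,0],[0,0,0],-1],[[0,0,0],[0,0,0],-1]]'
```

```text
clock: 13.15
tool_pos: [0.6016, -0.0359, 0.0678]
orientation: [-180.0, 0.4, -168.3]
force: [5.5, 1.6, 7.9]
opening: 0.0008
gripper_force: 3.7
clock: 13.35
tool_pos: [0.5998, -0.0362, 0.0678]
orientation: [-180.0, 0.4, -168.3]
force: [4.4, 1.2, 6.8]
opening: 0.0006
gripper_force: 3.4
clock: 13.55
tool_pos: [0.5979, -0.0366, 0.0678]
orientation: [-180.0, 0.4, -168.3]
force: [7.3, 2.0, 6.5]
opening: 0.0005
gripper_force: 3.4
```

```bash
python3 -m crank '[[[-0.001,-0.0002,-0.0003],[0,0,0],-1],[[0,0,0],[0,0,0],-1],[[0,0,0],[0,0,0],-1]]';python3 -m crank '[[[-0.001,-0.0002,-0.0003],[0,0,0],-1],[[0,0,0],[0,0,0],-1],[[0,0,0],[0,0,0],-1]]'
```

```text
clock: 13.85
tool_pos: [0.5976, -0.0366, 0.0678]
orientation: [-180.0, 0.5, -168.3]
force: [7.5, 1.3, 7.5]
opening: 0.0004
gripper_force: 3.5
clock: 14.15
tool_pos: [0.5971, -0.0368, 0.0678]
orientation: [-180.0, 0.5, -168.3]
force: [8.3, 0.6, 7.6]
opening: 0.0005
gripper_force: 3.9
```

```bash
python3 -m crank '[[[0,0,0.005],[0,0,0],-1],[[0,0,0.02],[0,0,0],-1],[[0,0,0.035],[0,0,0],-1],[[0,0,0.04],[0,0,0],-1],[[0,0,0.04],[0,0,0],-1],[[0,0,0.02],[0,0,0],-1],[[0,0,0.008],[0,0,0],-1],[[0,0,0],[0,0,0],-1],[[0,0,0],[0,0,0],-1]]'
cat > prof.py <<'E'
from plant import ctrl, imaging
import cv2,sys
from geo import *
np.set_printoptions(precision=1,suppress=True,linewidth=200)
O=np.array([.5437,-.048,0]);a=np.radians(11.7);C=np.array([[np.cos(a),np.sin(a),0],[-np.sin(a),np.cos(a),0],[0,0,1]])
def cloud(n,save=None):
    w=imaging.camera_model(n);w={k:np.array(w[k]) for k in("mtx","R","t")};p,d=imaging.snapshot(n)
    if save: cv2.imwrite(save,p)
    v,u=np.mgrid[:480,:640];k=(d>0)
    r=np.linalg.inv(w["mtx"])@np.stack([u[k],v[k],np.ones(k.sum())])*d[k]
    X=(w["R"].T@(r-w["t"][:,None])).T
    return (X-O)@C.T*1000,p[k]
E
python3 - <<'E'
from prof import *
for n in("wrist","side"):
    X,c=cloud(n,f"pics/{n}5.png")
    for y0 in(-40,35):
        k=(abs(X[:,1]-y0)<6)&(X[:,2]>0)&(X[:,2]<90)
        print(n,y0,[(int(b),round(float(np.median(X[k&(X[:,0]//3*3==b),2])),1),int(X[k&(X[:,0]//3*3==b)][:,2].min())) for b in range(-12,30,3) if (k&(X[:,0]//3*3==b)).any()])
    k=(X[:,2]>66+4)&(X[:,2]<185)&(abs(X[:,1])<30)&(X[:,0]<40)&(X[:,0]>-90)
    for zb in range(70,180,8):
        q=X[k&(X[:,2]//8*8==zb//8*8)]
        if len(q):print(zb//8*8,q[:,:2].min(0),q[:,:2].max(0),len(q))
E
```

```text
clock: 15.05
tool_pos: [0.5914, -0.0377, 0.2316]
orientation: [180.0, -0.2, -168.4]
force: [0.1, -0.4, 0.3]
opening: 0.0007
gripper_force: 0.0
wrist -40 [(-12, 65.6, 63), (-9, 65.4, 63), (-6, 65.5, 62), (-3, 65.2, 63), (0, 64.3, 62), (3, 64.3, 62), (6, 65.4, 64), (9, 65.3, 63), (12, 65.6, 64), (15, 65.7, 64), (18, 65.3, 63), (21, 65.5, 63), (24, 65.4, 63), (27, 65.3, 63)]
wrist 35 [(-12, 65.2, 63), (-9, 65.5, 64), (-6, 65.5, 63), (-3, 65.2, 63), (0, 64.2, 63), (3, 64.1, 61), (6, 65.4, 64), (9, 65.4, 63), (12, 65.4, 64), (15, 65.5, 64), (18, 65.5, 64), (21, 65.4, 64), (24, 65.5, 63), (27, 65.6, 63)]
64 [-56.3 -12.1] [38.7 10.5] 22
72 [-46.4 -13.8] [14.7 12.1] 333
80 [-47.3 -16.9] [ 9.8 14.6] 193
88 [-47.3 -15.8] [-30.3  15.1] 106
96 [-42.1 -23.8] [-30.9  23. ] 286
104 [-39.7 -23.5] [-32.4  22.9] 178
112 [-43.4 -23.7] [-33.   22.8] 156
120 [-46.2 -23.4] [-31.5  22.6] 161
128 [-48.9 -23.5] [-21.4  22.9] 205
136 [-51.9 -23.5] [-21.4  22.9] 514
144 [-55.8 -23.5] [-48.7  23. ] 128
152 [-57.2 -23.6] [-51.   22.7] 137
160 [-62.5 -23.3] [-53.7  22.8] 1001
side -40 [(-12, 63.2, 62), (-9, 63.8,
[... 166 characters left out ...]
 63.3, 61), (27, 63.8, 62)]
side 35 [(-12, 63.4, 61), (-9, 64.1, 63), (-6, 63.8, 62), (-3, 63.9, 62), (0, 64.1, 61), (3, 62.0, 60), (6, 64.1, 62), (9, 63.7, 63), (12, 64.7, 62), (15, 63.9, 63), (18, 64.0, 61), (21, 63.9, 63), (24, 64.1, 63), (27, 64.7, 63)]
64 [-43.5 -15.5] [ 8.  17.4] 11
72 [-45.8 -14.8] [16.1 17. ] 76
80 [-45. -16.] [-28.9  17.6] 45
88 [-42.3   6.9] [-30.1  24. ] 9
96 [-40.  -18.9] [-28.4  26.7] 42
104 [-42.7 -19.2] [-28.   25.7] 39
112 [-44.1 -19.3] [-25.2  23.9] 38
120 [-47.5 -21.2] [-24.6  25.4] 41
128 [-50.9 -21.2] [-19.4  23.9] 56
136 [-52.8 -19.7] [-20.8  24.4] 51
144 [-56.2 -20. ] [-48.4  24.9] 28
152 [-59.9 -19.9] [-50.4  26.3] 24
160 [-60.  -20.7] [-51.7  25.2] 53
```

The lid is shut on the strip (only the 0–5 mm strip shows between block and lid). The loop's bar is at case x -58, z 163 mm. I go behind it.

```bash
python3 -m crank '[[[-0.015,-0.003,0],[0,0,0],-1],[[-0.03,-0.0065,0],[0,0,0],-1],[[-0.035,-0.0075,0],[0,0,0],-1],[[-0.03,-0.0065,0],[0,0,0],-1],[[-0.018,-0.004,0],[0,0,0],-1],[[-0.006,-0.0015,0],[0,0,0],-1],[[0,0,0],[0,0,0],-1],[[0,0,0],[0,0,0],-1]]'; python3 -m crank '[[[0,0,-0.015],[0,0,0],-1],[[0,0,-0.025],[0,0,0],-1],[[0,0,-0.025],[0,0,0],-1],[[0,0,-0.015],[0,0,0],-1],[[0,0,0],[0,0,0],-1],[[0,0,0],[0,0,0],-1]]'
```

```text
clock: 15.95
tool_pos: [0.4591, -0.0665, 0.2331]
orientation: [-180.0, -0.0, -168.4]
force: [0.0, 0.7, 0.8]
opening: 0.0005
gripper_force: 0.0
clock: 16.55
tool_pos: [0.4592, -0.0666, 0.1533]
orientation: [-180.0, -0.1, -168.3]
force: [0.4, -0.3, 0.5]
opening: 0.0006
gripper_force: 0.0
```

```bash
python3 -m crank '[[[0.0049,0.001,0],[0,0,0],-1],[[0.0098,0.002,0],[0,0,0],-1],[[0.0098,0.002,0],[0,0,0],-1],[[0.0098,0.002,0],[0,0,0],-1],[[0.0078,0.0016,0],[0,0,0],-1],[[0.0078,0.0016,0],[0,0,0],-1],[[0.0078,0.0016,0],[0,0,0],-1],[[0.0049,0.001,0],[0,0,0],-1],[[0,0,0],[0,0,0],-1],[[0,0,0],[0,0,0],-1],[[0,0,0],[0,0,0],-1]]'
python3 - <<'E'
from prof import *
X,c=cloud("side","pics/side6.png")
k=(X[:,2]>70)&(X[:,2]<150)&(abs(X[:,1])<30)&(X[:,0]<60)&(X[:,0]>-90)
for zb in range(64,152,8):
    q=X[k&(X[:,2]//8*8==zb)]
    if len(q):print(zb,q[:,:2].min(0),q[:,:2].max(0),len(q))
E
```

```text
clock: 17.65
tool_pos: [0.5208, -0.0539, 0.1534]
orientation: [180.0, -0.0, -168.4]
force: [0.6, 0.2, 0.2]
opening: 0.0002
gripper_force: 0.0
64 [-45.4  12.3] [-29.3  16.9] 13
72 [-45.7 -12.7] [15.5 16.7] 53
80 [-46.1 -16.3] [-28.3  19.2] 43
88 [-41.5 -22.9] [34.4 25.2] 182
96 [-40.2 -23.1] [18.6 26.3] 137
104 [-37.2   7.4] [-27.7  25.5] 15
112 [-32.8   9.4] [-25.   12.5] 13
120 [-31.    3.9] [-23.9  13.7] 15
128 [-29.6  -8.8] [-19.5  12.1] 24
136 [-27.3 -11.4] [-20.4  10.7] 23
```

```bash
python3 -m crank '[[[-0.005,-0.001,0.01],[0,0,0],-1],[[-0.01,-0.002,0.02],[0,0,0],-1],[[-0.01,-0.002,0.02],[0,0,0],-1],[[0,0,0],[0,0,0],-1],[[0,0,0],[0,0,0],-1]]'
python3 - <<'E'
from prof import *
for n in("side","wrist"):
  X,c=cloud(n,f"pics/{n}7.png")
  k=(X[:,2]>70)&(X[:,2]<150)&(abs(X[:,1])<30)&(X[:,0]<60)&(X[:,0]>-90)
  if n=="wrist":
    k&=X[:,2]>66
  for zb in range(64,152,8):
    q=X[k&(X[:,2]//8*8==zb)]
    if len(q):print(zb,q[:,:2].min(0),q[:,:2].max(0),len(q))
E
```

```text
clock: 18.2
tool_pos: [0.496, -0.0588, 0.2045]
orientation: [180.0, 0.1, -168.4]
force: [0.7, 0.5, -0.6]
opening: 0.0008
gripper_force: 0.0
64 [-43.5 -20.9] [27.3 24.7] 45
72 [-45.3 -22.1] [24.1 24.7] 133
80 [-45.9 -21. ] [ 7.  25.5] 96
88 [-42.3 -21.7] [-4.  25.1] 73
96 [-40.4 -22.6] [-20.   26.1] 61
104 [-35.9  -7. ] [-27.   20.7] 15
112 [-33.2   7.8] [-25.4  12.2] 11
120 [-31.1   2.9] [-24.1  13.6] 16
128 [-29.   -9.7] [-19.1  12.6] 25
136 [-26.8 -10.9] [-19.5   9.9] 22
64 [-59.3 -15.6] [23.8 17.7] 15
72 [-47.6 -15.4] [24.  14.8] 48
80 [-47.7 -24. ] [ 7.5 22.6] 305
88 [-47.1 -24. ] [-8.4 22.6] 453
96 [-42.7 -23.7] [-21.7  23. ] 491
104 [-41.2 -23.5] [-33.  23.] 292
112 [-36.  -11.5] [-31.9  10.3] 179
120 [-34.3 -11.2] [-31.1  10. ] 182
128 [-32.9 -11.5] [-28.6  10.4] 224
136 [-31.1 -10.7] [-22.2   8. ] 47
```

The bar lies on the lid at x≈24 mm, behind the hook. Next I take the fingertips to the +x side of the lever.

```bash
python3 -m crank '[[[0.01,0.002,0],[0,0,0],-1],[[0.02,0.0042,0],[0,0,0],-1],[[0.015,0.0032,0],[0,0,0],-1],[[0.0065,0.0013,0],[0,0,0],-1],[[0,0,-0.015],[0,0,0],-1],[[0,0,-0.025],[0,0,0],-1],[[0,0,-0.025],[0,0,0],-1],[[0,0,-0.014],[0,0,0],-1],[[0,0,0],[0,0,0],-1]]'; python3 -m crank '[[[-0.0049,-0.001,0],[0,0,0],-1],[[-0.0098,-0.002,0],[0,0,0],-1],[[-0.0098,-0.002,0],[0,0,0],-1],[[0,0,0],[0,0,0],-1]]'; python3 -m crank '[[[-0.0098,-0.002,0],[0,0,0],-1],[[-0.0098,-0.002,0],[0,0,0],-1],[[0,0,0],[0,0,0],-1]]'
```

```text
clock: 19.2
tool_pos: [0.546, -0.0484, 0.1218]
orientation: [180.0, -0.3, -168.4]
force: [-0.1, 0.5, 0.6]
opening: 0.0003
gripper_force: 0.0
clock: 19.6
tool_pos: [0.5219, -0.0534, 0.1254]
orientation: [180.0, 0.1, -168.4]
force: [-0.1, -0.4, -0.2]
opening: 0.0005
gripper_force: 0.0
clock: 19.9
tool_pos: [0.5016, -0.0575, 0.1243]
orientation: [180.0, -0.1, -168.4]
force: [-0.6, 0.2, 0.8]
opening: 0.0002
gripper_force: 0.0
```

```bash
python3 -m crank '[[[-0.0092,-0.0019,-0.0026],[0,0,0],-1],[[-0.0093,-0.0019,-0.0075],[0,0,0],-1],[[0,0,0],[0,0,0],-1]]'; python3 -m crank '[[[-0.004,-0.0008,-0.005],[0,0,0],-1],[[-0.004,-0.0008,-0.005],[0,0,0],-1],[[0,0,0],[0,0,0],-1]]'
python3 - <<'E'
from prof import *
for n in("side",):
  X,c=cloud(n,f"pics/{n}8.png")
  k=(X[:,2]>70)&(X[:,2]<150)&(abs(X[:,1])<30)&(X[:,0]<60)&(X[:,0]>-110)
  for zb in range(64,152,8):
    q=X[k&(X[:,2]//8*8==zb)]
    if len(q):print(zb,q[:,:2].min(0),q[:,:2].max(0),len(q))
E
```

```text
clock: 20.2
tool_pos: [0.483, -0.0613, 0.1132]
orientation: [180.0, -0.1, -168.4]
force: [-0.1, 0.8, 0.1]
opening: 0.0003
gripper_force: 0.0
clock: 20.5
tool_pos: [0.4757, -0.0628, 0.1032]
orientation: [180.0, -0.1, -168.4]
force: [0.2, -0.3, 0.3]
opening: 0.0004
gripper_force: 0.0
64 [-43.6 -21.1] [13.7 23.3] 35
72 [-46.1 -24.2] [12.7 25.1] 163
80 [-59.5 -20.6] [-16.3  26.2] 169
88 [-79.2 -23.6] [-29.1  25.4] 127
96 [-90.5  -1.7] [-59.3  13.2] 33
104 [-90.  -5.] [-57.   17.7] 66
112 [-78.9  13.9] [-57.2  18.1] 42
120 [-78.3  15.9] [-60.1  19.3] 3
```

The lever is at roughly 20–25° and the bar has been drawn to x≈11 mm, against the hook. Now I press down.

```bash
python3 -m crank '[[[-0.003,-0.0006,-0.006],[0,0,0],-1],[[-0.002,-0.0004,-0.006],[0,0,0],-1],[[0,0,0],[0,0,0],-1]]'; python3 -m crank '[[[-0.001,-0.0002,-0.004],[0,0,0],-1],[[0,0,-0.002],[0,0,0],-1],[[0,0,0],[0,0,0],-1],[[0,0,0],[0,0,0],-1]]'
```

```text
clock: 20.85
tool_pos: [0.4708, -0.0637, 0.0911]
orientation: [180.0, -0.1, -168.4]
force: [-0.7, 0.4, 0.3]
opening: 0.0001
gripper_force: 0.0
clock: 21.25
tool_pos: [0.4711, -0.0638, 0.0863]
orientation: [-180.0, -0.0, -168.4]
force: [-0.5, 1.0, -0.1]
opening: 0.0007
gripper_force: 0.0
```

```bash
python3 -m crank '[[[0,0,-0.002],[0,0,0],-1],[[0,0,0],[0,0,0],-1],[[0,0,0],[0,0,0],-1]]'; python3 -m crank '[[[0,0,-0.001],[0,0,0],-1],[[0,0,0],[0,0,0],-1],[[0,0,0],[0,0,0],-1]]';  python3 -m crank '[[[0,0,-0.001],[0,0,0],-1],[[0,0,0],[0,0,0],-1],[[0,0,0],[0,0,0],-1]]'
```

```text
clock: 21.55
tool_pos: [0.4713, -0.0637, 0.0847]
orientation: [-180.0, 0.0, -168.4]
force: [-1.5, 0.3, 4.9]
opening: 0.0001
gripper_force: 2.4
clock: 21.85
tool_pos: [0.4714, -0.0637, 0.0846]
orientation: [-180.0, 0.1, -168.3]
force: [-4.8, 2.2, 15.7]
opening: 0.0005
gripper_force: 7.8
clock: 22.15
tool_pos: [0.4715, -0.0638, 0.0845]
orientation: [-180.0, 0.1, -168.3]
force: [-9.7, 2.5, 26.3]
opening: 0.0006
gripper_force: 13.1
```

Firm at z 84.5 mm, which is the height of the flat lever. I retreat and check.

```bash
python3 -m crank '[[[0,0,0.005],[0,0,0],-1],[[0,0,0.02],[0,0,0],-1],[[0,0,0.035],[0,0,0],-1],[[0,0,0.035],[0,0,0],-1],[[0,0,0.03],[0,0,0],-1],[[0,0,0.015],[0,0,0],-1],[[0,0,0],[0,0,0],-1],[[0,0,0],[0,0,0],-1]]'
python3 - <<'E'
from prof import *
ims=[]
for n in("side","wrist"):
  X,c=cloud(n,f"pics/{n}9.png")
  k=(X[:,2]>68)&(X[:,2]<130)&(abs(X[:,1])<30)&(X[:,0]<35)&(X[:,0]>-110)
  for zb in range(64,128,8):
    q=X[k&(X[:,2]//8*8==zb)]
    if len(q):print(n,zb,q[:,:2].min(0),q[:,:2].max(0),len(q))
  k=(abs(abs(X[:,1])-40)<8)&(X[:,2]>50)&(X[:,2]<90)
  print([(b,round(float(np.median(X[k&(X[:,0]//2*2==b),2])),1)) for b in range(-8,14,2) if (k&(X[:,0]//2*2==b)).any()])
p=cv2.imread("pics/side9.png")[165:300,255:405];cv2.imwrite("pics/f.png",cv2.resize(p,(660,594),interpolation=cv2.INTER_CUBIC))
E
```

```text
clock: 22.95
tool_pos: [0.4707, -0.0636, 0.2219]
orientation: [180.0, 0.0, -168.4]
force: [0.2, -0.6, -0.7]
opening: 0.0002
gripper_force: 0.0
side 64 [-32.4 -22.4] [34.9 24.8] 74
side 72 [-94.1 -23.4] [14.  25.7] 226
side 80 [-96.  -24.8] [-29.1  25.7] 315
side 88 [-42.7 -16.9] [-30.8  16.3] 20
[(-8, 63.8), (-6, 64.5), (-4, 64.6), (-2, 63.8), (0, 63.2), (2, 62.4), (4, 64.0), (6, 64.1), (8, 64.1), (10, 64.1), (12, 63.9)]
wrist 64 [-85.8 -28.5] [ 2.2 16.8] 139
wrist 72 [-61.9 -24.1] [11.3 22.9] 337
wrist 80 [-97.9 -23.7] [-29.7  23.1] 2242
wrist 88 [-95.1 -15.8] [-30.8  15.2] 188
[]
```

View pics/f.png

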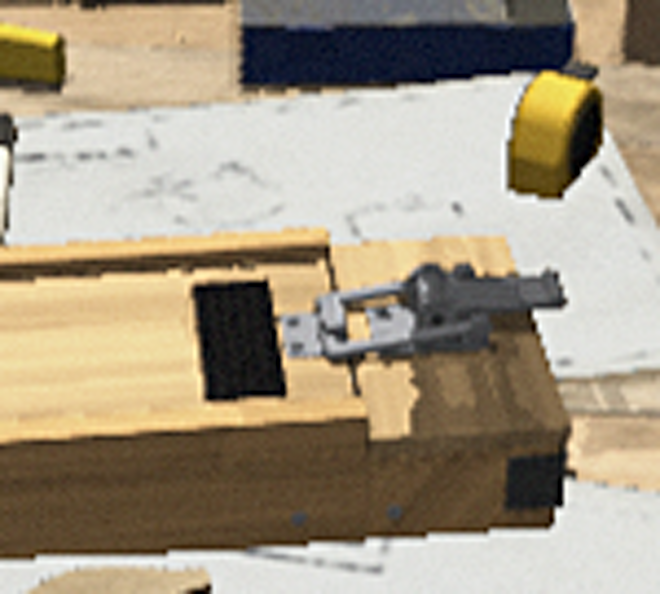

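The picture shows the lever lying flat (about (420–565, 290)), the loop's bar in the hook at (330,320), and the lid tight against the front block. The robot is clear, so I hand in.

```bash
python3 -c "
from plant import close_job
print(close_job())"
```

```text
the job is handed in; nothing more can be done
None
```

The job is handed in: the bit rack lies flat in the bay, the lid is shut, the loop's bar sits in the hook and the lever is down flat; it took about 23 s of the 67 s, but the judge returned no verdict and I could not measure the loop's pull on the lid directly.

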